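# Bring the trolley wheel's valve to the top

## Task

The appliance trolley's wheel hangs on the service stand and its valve has to point straight up, ready for the pump. Push the spokes round with the fingers, one after another in the open upper half, turning the wheel clockwise as the robot sees it (a small correction back is fine), and leave the wheel standing still with the valve stem straight up. Turn it gently, do not push on the freshly patched tyre or the valve, do not shift or lift the stand, and leave the tools and parts around it where they are.

Things in the scene. Friction and masses are not known exactly. Their poses are not given: they have to be found in the camera images.
- stand: Loose 7 kg service stand. Origin: centre of the underside of its foot (200 x 270 x 14 mm); x along the axle away from the robot, y to the robot's left, z up. Axle at z = 180 mm. A cheek plate 250 mm wide (x = -61 to -56) hides the wheel's lower half up to z = 158; its middle tab, 44 wide, reaches z = 197. Above, the spokes are open to the robot. Slim rear upright at x = 58 to 66, 34 wide.
- hub (a point): Point on the axle line, fixed to the stand (does not turn), in the depth of the spokes: 32 mm nearer the robot than the stand's origin and 180 mm above it; axes as the stand's.
- wheel (a joint): Angle of the wheel (rad): 0 = valve stem straight up, growing clockwise as seen from the robot's side. Starts at -4.5 to -2.7, so the wheel has 155 to 258 degrees to go clockwise. It drags (about 0.18 N m, some 3 N at a spoke's middle) and stays where it is left.
- spokes: Five straight aluminium spokes, round bars 14 mm thick, at 36, 108, 180, 252 and 324 degrees from the valve stem (it lies midway between two). Turns with the wheel; origin on the axle 180 mm above the stand's origin, x as the stand's, z along the stem. Centre lines run from x = -37 mm at the hub (radius 25, front end x = -47) to x = -30 at the rim (inner radius 83). Open right through behind them.
- tyre: Black rubber tyre, 270 mm outer diameter, 42 mm wide (x = -21 to 21 mm), on its rim (inner radius 83 mm), with the valve; turns with the wheel. Origin on the axle at the wheel's centre, z along the valve stem, x along the axle away from the robot.
- valve_tip (a point): Tip of the steel cap on the 9 mm brass valve: the bent stem leaves the rim on the far side from the robot and points radially outward past the tyre; the tip is 154 mm from the axle line and 33 mm behind the wheel's middle plane. Turns with the wheel; z along the stem.
- spanner: Steel spanner, 170 mm long, lying in front of the stand. Leave alone.
- screwdriver: Screwdriver with grey handle, 190 mm long, lying left of the stand. Leave alone.
- hammer: Hammer with wooden handle, 260 mm long, lying far right of the stand. Leave alone.
- spraycan: Upright bare aluminium spray can, 60 mm diameter, 162 mm high, to the right of the stand. Leave alone.
- pulley: White plastic belt pulley, 72 mm diameter, 32 mm high, lying flat right of the stand. Leave alone.
- bearing: Steel bearing ring, 62 mm diameter, 16 mm high, lying flat left of the stand. Leave alone.
- jar: Small glass jar with steel lid, 60 mm diameter, 75 mm high, left of the stand. Leave alone.

How it is judged (in metres and radians):
On the way:
1. the fingers push on the spokes while the valve is still more than a quarter turn short (contact force between the fingers and spokes above 0.1 N and value of joint wheel below -1.6 rad), for 0.02 s.
At the end, for the whole second after the job is handed in: the valve stem points straight up within 0.14 rad (8 degrees), the wheel stands still, and the stand is upright within 20 mm of where it was (angle between tyre's own z axis and vertical below 0.14 rad and velocity of joint wheel between -0.05 and 0.05 rad/s and distance of stand from where it was at the start of the episode below 0.02 m and angle between stand's own z axis and vertical below 0.05 rad); the robot touches nothing.
It fails at once if the wheel is turned the wrong way round (backwards past -5.0 rad) (value of joint wheel below -5 rad).
It fails at once if the wheel is flung round (faster than 6 rad/s) (velocity of joint wheel above 6 rad/s or velocity of joint wheel below -6 rad/s).
It fails at once if the tyre or valve is pushed (more than 4 N) (contact force between any of the fingers, the arm and tyre above 4 N).
It fails at once if the stand is shifted by over 20 mm, lifted or tipped (distance of stand from where it was at the start of the episode above 0.02 m or height (world z) of stand above 0.01 m or angle between stand's own z axis and vertical above 0.08 rad).
It fails at once if a tool or part beside the stand is moved by over 30 mm or lifted (distance of any of spanner, screwdriver, hammer, spraycan, pulley, bearing, jar from where it was at the start of the episode above 0.03 m).
It also fails if it takes over 72 s, if anything falls off the work surface, if the arm or the gripper's body presses on something with over 40 N, if the wrist force passes 120 N, or if a joint passes its speed limit or range.

## Robot

A 7-joint arm with a two-finger parallel gripper is mounted at the origin on the work surface. World frame = base frame: x ahead of the robot, y to its left, z up, the work surface at z = 0. Lengths are in mm, angles in degrees, forces in N, time in s.
With the tool pointing down it reaches from about 425 to 875 mm from the base axis. Payload 8.4 kg.
Tool frame: the origin (TCP) lies at the very end of the fingers, on their centre line; the grasp point (between the pads) lies 19 mm behind it (env.pinch_z is the distance from the TCP to the grasp point, in mm); z points along the fingers, x is the direction in which the jaws open and shut, and the axes are right-handed (so a half turn about z gives the same grasp; the last joint's range is limited). The gripper opens to 85 mm and grips with 20 to 120 N. Pads are 22 mm wide; open, the fingers measure 114 mm over their backs; the gripper's body (76 mm by 85 mm) begins 54 mm behind the grasp point. The pads swing forward as they close: fully open they stand 13 mm farther back than shut.
Start: joints at [-73.866, 19.091, 2.286, 83.961, -0.768, 76.965, -3.352], TCP at [241.58, 603.409, 231.308] pointing down, gripper open.
Joint ranges: [-147.57, 147.57], [-21.85, 119.76], [-74.77, 79.35], [14.55, 137.4], [-85.83, 265.84], [4.83, 119.75], [-152.11, 152.11]. Speed limits (degrees/s): [127.2, 127.2, 159.86, 159.86, 180, 180, 180].

## Interface

Orientations are given as [roll, pitch, yaw] about the fixed x, y, z axes, in that order (R = Rz(yaw) Ry(pitch) Rx(roll)).
In Python, from cell import monitor, get_image, env gives the robot as it stands.
- The arm moves only by the shell command python3 -m pendant 'ROWS' [FORCE]. ROWS is text: rows parted by semicolons, each of 7 numbers parted by spaces: the shift along the world's x, y, z in m, then the turn, a rotation vector about the world's x, y, z in degrees, then the finger opening in m, from 0 to 0.0854. In form: tx ty tz ax ay az gripper; .... A call has 1 to 8 rows; each row shifts and turns the commanded pose from where the row before left it; what a row does not reach is not made up. A row lasts 1/10 s, in which the tool goes at most 50 mm and 8.59 degrees, less where a joint would pass 70% of its speed; a pose out of reach is approached as far as the arm can. A call with a gripper value outside its range is refused whole. The fingers move at their own pace and stop on an object; FORCE is the grip in N (left out, the last holds). Time passes only in rows, so rows that do not move let the fingers close. It gives the time, the measured TCP pose, the force and the opening at its end, in the units of the state.
- monitor.get_obs(): the state, without advancing time (a new reading comes with each control period).
- get_image(name): name is "side" or "top"; returns a dict with "img" (420x560x3 uint8, blue, green, red), "fovy" (degrees; the focal length in pixels is half the picture's height over the tangent of half this angle, whatever the lens; pixels are square), "cx", "cy" (the principal point, pixels), "k1" (the pictures are not rectified: a ray, as slopes to the right and down, at radius r is drawn at 1 + k1 r^2 times it, then the intrinsics apply), "rvec" (rotation vector, rad) and "tvec" (3), from world to camera coordinates, as OpenCV has them. Camera axes: x right, y down, z forward; pixel columns grow to the right and rows downward; lengths in mm; the calibration is good to about 2 mm. A picture is of the moment at which its call begins. There is no depth.
- env.close_job(): hands the job in, once; it reports no verdict.
The state is a dict: "clock": time; "joint_pos": joint angles; "dq": joint speeds; "joint_torque": joint torques, N m; "tool_pos": TCP position; "tcp_rot": TCP orientation; "force": force on the tool from outside, world axes, zero at the start; "ft_torque": the same for the moment, N m; "gripper_width": opening from 0.0 (shut) to 1.0 (fully open).
Only numpy, scipy, OpenCV 4.12 (cv2) and the standard library are available. Lean on these libraries where they do the work, as an engineer would, in place of code of your own. Each camera call takes 0.05 s, during which the arm holds its last target.

## Working session

There is one attempt and no reset: what is moved stays moved. The work goes in short steps, Python scripts to look and compute and a shell command to move; the robot and the scene stay as the last step left them, time stands still between calls to the robot, and variables do not carry over. Pictures are saved under pics/ and viewed, and the job is handed in when it is done.

```bash
ls; mkdir -p pics; cat > h.py <<'E'
import numpy as np,cv2
from cell import monitor,get_image,env
def snap(n,f):
    d=get_image(n); cv2.imwrite('pics/'+f,d['img']); np.save('pics/'+f+'.npy',{k:v for k,v in d.items() if k!='img'},allow_pickle=True); return d
def cam(d):
    f=d['img'].shape[0]/2/np.tan(np.radians(d['fovy'])/2) if 'img' in d else 210/np.tan(np.radians(d['fovy'])/2)
    R=cv2.Rodrigues(np.array(d['rvec'],float))[0]; t=np.array(d['tvec'],float).ravel()
    return f,R,t
def proj(d,P):
    f,R,t=cam(d); P=np.atleast_2d(P)
    K=np.array([[f,0,d['cx']],[0,f,d['cy']],[0,0,1.]])
    return cv2.projectPoints(P.astype(float),np.array(d['rvec'],float),t,K,np.array([d['k1'],0,0,0,0.]))[0].reshape(-1,2)
def ray(d,uv):
    f,R,t=cam(d);K=np.array([[f,0,d['cx']],[0,f,d['cy']],[0,0,1.]])
    n=cv2.undistortPoints(np.array([[uv]],float),K,np.array([d['k1'],0,0,0,0.])).ravel()
    v=R.T@np.array([n[0],n[1],1]); return -R.T@t, v/np.linalg.norm(v)
def onplane(d,uv,z):
    c,v=ray(d,uv); return c+v*(z-c[2])/v[2]
def load(f): return np.load('pics/'+f+'.npy',allow_pickle=True).item()
E
python3 - <<'E'
from h import *
for n in('side','top'):
    d=snap(n,n+'0.png'); print({k:v for k,v in d.items() if k!='img'}); f,R,t=cam(d); print(-R.T@t,R[2])
o=monitor.get_obs();print(o)
E
```

```text
pics
{'fovy': 51.80098637698331, 'cx': 279.41980350312406, 'cy': 205.70778785910986, 'k1': -0.09388091084558631, 'rvec': array([ 1.49525417, -2.2944831 ,  0.68478711]), 'tvec': array([271.17308054, 592.4501736 , 921.37788671])}
[  96.0842631   249.09912188 1096.44274807] [ 0.50508269 -0.21849261 -0.83495656]
{'fovy': 43.44164922161576, 'cx': 280.25528133773344, 'cy': 209.79094441436376, 'k1': 0.06529937476468547, 'rvec': array([ 2.11081927, -2.15891649,  0.21495349]), 'tvec': array([  34.72485018,  648.70536985, 1499.56359357])}
[ 368.39653484   53.17633624 1591.27989796] [ 0.18026995 -0.02122311 -0.98338819]
{'clock': 0.1, 'joint_pos': array([-73.86522688,  19.12760476,   2.28316004,  84.00711967,
        -0.76733783,  76.96522661,  -3.35335066]), 'dq': array([ 0.06689426, -0.05941229, -0.06923991, -0.13759354, -0.01922644,
        0.0566517 , -0.01056369]), 'joint_torque': array([ 4.38745832e-03, -6.60019112e+01,  1.37078058e+00, -4.06468892e+01,
        1.71952212e-02,  8.94858793e-03, -9.34389982e-05]), 'tool_pos': array([241.43991252, 603.04234408, 230.50141927]), 'tcp_rot': array([1.79994400e+02, 8.45479224e-02, 6.81804572e+01]), 'force': array([-0.92988146, -0.04343596, -0.50928345]), 'ft_torque': array([-0.04911176,  0.03786662,  0.01727588]), 'gripper_width': 1.0016124201378465}
```

View pics/side0.png

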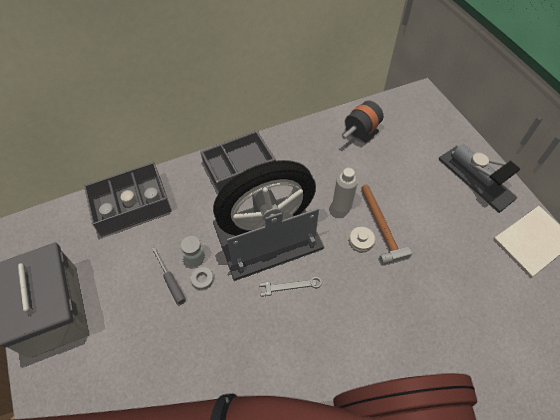

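View pics/top0.png

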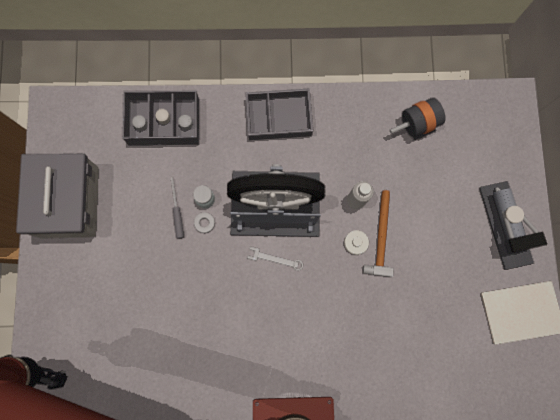

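The side picture shows the stand at about (268,215), with the wheel's open upper half above the cheek plate. In the top picture the stand is at about (276,204). I'll enlarge both.

```bash
python3 - <<'E'
import cv2
a=cv2.imread('pics/side0.png')[150:285,195:345]; cv2.imwrite('pics/side0z.png',cv2.resize(a,None,fx=5,fy=4.4 if 0 else 4.4,interpolation=cv2.INTER_CUBIC))
a=cv2.imread('pics/top0.png')[155:275,215:345]; cv2.imwrite('pics/top0z.png',cv2.resize(a,None,fx=5,fy=5,interpolation=cv2.INTER_CUBIC))
E
```

```text
(no output)
```

View pics/side0z.png

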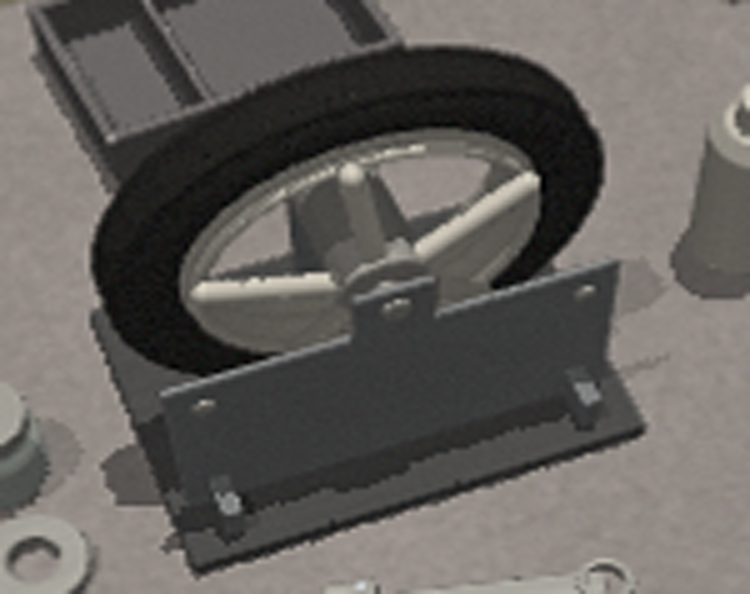

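View pics/top0z.png

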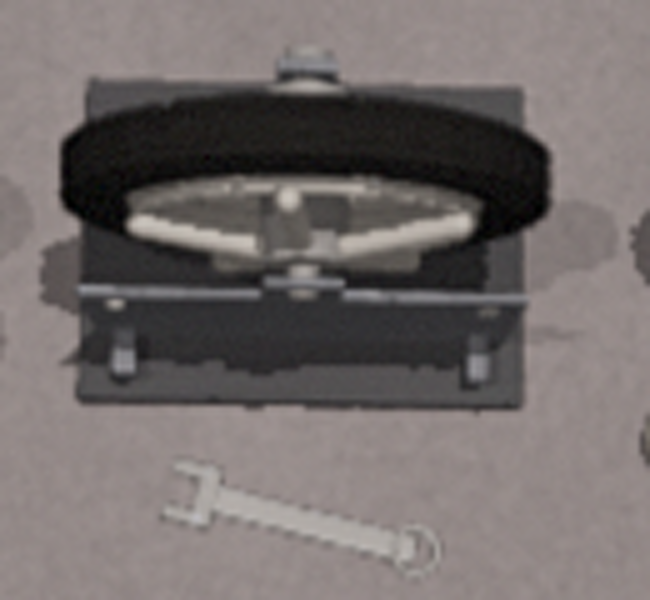

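```bash
cat > fit.py <<'E'
from h import *
from scipy.optimize import least_squares
S=load('side0.png');T=load('top0.png')
sz=lambda u,v:(195+(u+.5)/5-.5,150+(v+.5)/4.4-.5); tz=lambda u,v:(215+(u+.5)/5-.5,155+(v+.5)/5-.5)
# stand frame: x away, y left
obs=[(S,(-61,125,158),sz(162,393)),(S,(-61,-125,158),sz(620,262)),(S,(-58,22,197),sz(355,298)),(S,(-58,-22,197),sz(434,280)),
(S,(-100,135,7),sz(198,567)),(S,(-100,-135,7),sz(645,428)),
(T,(-100,135,14),tz(78,402)),(T,(-100,-135,14),tz(522,407)),(T,(100,135,14),tz(88,82)),(T,(100,-135,14),tz(522,88)),
(T,(-58,125,158),tz(80,290)),(T,(-58,-125,158),tz(526,300)),(T,(-61,22,197),tz(262,282)),(T,(-61,-22,197),tz(345,284))]
def W(p,L):
    c,s=np.cos(p[2]),np.sin(p[2]); L=np.atleast_2d(L).astype(float)
    return np.c_[p[0]+c*L[:,0]-s*L[:,1],p[1]+s*L[:,0]+c*L[:,1],L[:,2]]
def res(p): return np.concatenate([proj(d,W(p,L))[0]-uv for d,L,uv in obs])
r=least_squares(res,[600,0,0]); P=r.x
if __name__=='__main__':
    print(P[:2],np.degrees(P[2])); print(r.fun.reshape(-1,2).round(1))
    # two-view triangulation check of tab/cheek heights: solve with z free
    for (i,j) in((0,10),(1,11),(2,12),(3,13)):
        c1,v1=ray(S,obs[i][2]);c2,v2=ray(T,obs[j][2]);A=np.c_[v1,-v2];s=np.linalg.lstsq(A,c2-c1,rcond=None)[0];print((c1+v1*s[0]).round(),(c2+v2*s[1]).round())
    # spokes visible: point on the plane x~-32 (rim end) in the stand frame
    n=np.array([np.cos(P[2]),np.sin(P[2]),0]); 
    H=W(P,(-31,0,180))[0]
    for nm,d,uv in(('Lspoke',S,sz(200,291)),('mid',S,sz(351,175)),('R',S,sz(534,182)),('L',T,tz(135,225)),('mid',T,tz(289,200)),('R',T,tz(470,222))):
        c,v=ray(d,uv);q=c+v*((H-c)@n/(v@n))-H; y=q@np.array([-n[1],n[0],0]);print(nm,'radius',np.hypot(y,q[2]).round(1),'cw angle',np.degrees(np.arctan2(-y,q[2])).round(1))
    for cx,(u,v) in(('jar',(203,192)),('can',(362,185)),('pulley',(357,242)),('bear',(204,223)),('spanner',(252,256)),('spanner2',(300,265)),('sd',(180,235)),('ham',(378,270))): print(cx,onplane(T,(u,v),{'jar':75,'can':162,'pulley':32}.get(cx,10)).round())
E
python3 fit.py
```

```text
[679.70131994  34.738628  ] -2.388495394818341
[[ 0.3  0.7]
 [ 0.9 -0.6]
 [-0.3  0.1]
 [ 0.6 -1.4]
 [-0.2  0.9]
 [ 0.8  0.3]
 [-0.7 -0.6]
 [ 0.1  0.2]
 [-0.5 -1. ]
 [ 0.3 -0.3]
 [-1.  -0.3]
 [ 0.4 -0.4]
 [-0.2  0.6]
 [-0.4  0.6]]
[628. 162. 155.] [627. 160. 155.]
[617. -87. 151.] [616. -87. 151.]
[621.  59. 200.] [621.  59. 200.]
[622.  16. 190.] [621.  14. 189.]
Lspoke radius 94.9 cw angle -74.5
mid radius 94.7 cw angle -6.5
R radius 92.8 cw angle 65.5
L radius 93.6 cw angle -74.6
mid radius 97.5 cw angle -4.6
R radius 101.5 cw angle 59.7
jar [704. 246.  75.]
can [ 696. -207.  162.]
pulley [ 552. -207.   32.]
bear [622. 251.  10.]
spanner [519. 107.  10.]
spanner2 [489. -36.  10.]
sd [588. 322.  10.]
ham [ 469. -269.   10.]
```

```bash
python3 - <<'E'
from fit import *
for a in (102.5,174.5,-113.5):
    b=np.radians(a)
    L=[(33,-r*np.sin(b),180+r*np.cos(b)) for r in(125,154)]
    for n,d in(('S',S),('T',T)): print(a,n,proj(d,W(P,L)).round(1).tolist())
print('axle',W(P,[(-32,0,180)]))
for n in('side','top'):
    im=cv2.imread(f'pics/{n}0.png'); d=S if n=='side' else T
    for a in (102.5,):
        b=np.radians(a); q=proj(d,W(P,[(33,-140*np.sin(b),180+140*np.cos(b))]))[0].astype(int)
        c=im[q[1]-30:q[1]+30,q[0]-40:q[0]+40]; cv2.imwrite(f'pics/v_{n}.png',cv2.resize(c,None,fx=9,fy=9,interpolation=cv2.INTER_CUBIC))
E
```

```text
102.5 S [[304.0, 182.9], [313.5, 181.2]]
102.5 T [[319.1, 182.5], [328.9, 183.2]]
174.5 S [[267.0, 214.7], [268.1, 219.7]]
174.5 T [[279.3, 189.3], [280.1, 191.4]]
-113.5 S [[221.4, 214.5], [212.3, 219.9]]
-113.5 T [[235.1, 182.6], [226.1, 183.3]]
axle [[647.72912096  36.07222915 180.        ]]
```

View pics/v_side.png

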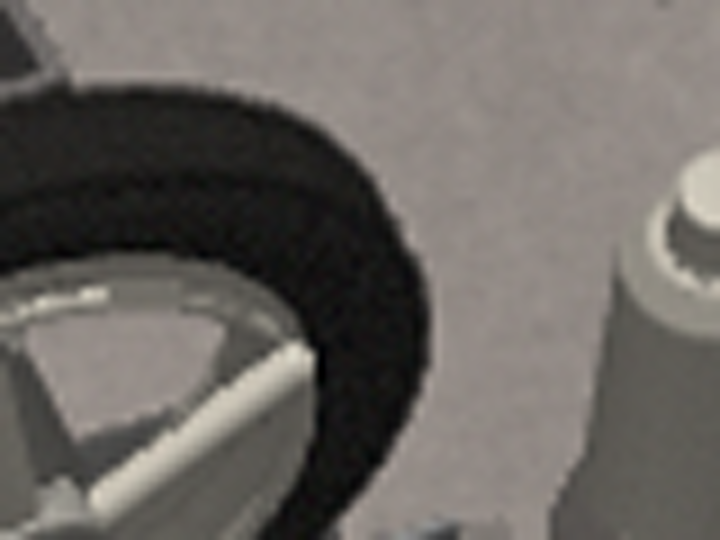

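View pics/v_top.png

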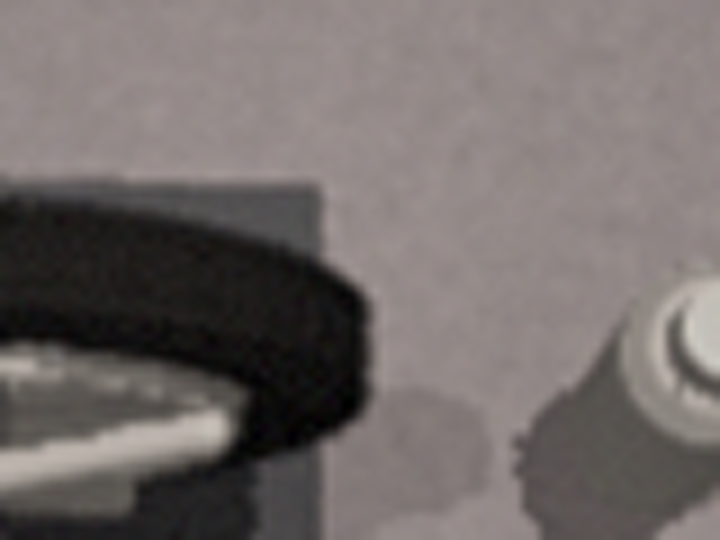

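The valve shows at neither side (it would be at side (313,181) or (212,220)), so it points nearly straight down. That makes the joint about -185° (-3.24 rad), with the visible spokes at about -76, -5 and +66°. I'll raise the arm, shut the fingers, and go over.

```bash
python3 -m pendant '0 0 0.04 0 0 5 0; 0 0 0.04 0 0 5 0; 0 0 0.04 0 0 5 0; 0 0 0.04 0 0 4.4 0; 0.01 -0.02 0 0 0 0 0; 0.02 -0.03 0 0 0 0 0; 0.02 -0.04 0 0 0 0 0; 0.02 -0.04 0 0 0 0 0' 30
python3 -m pendant '0.02 -0.04 0 0 0 0 0; 0.02 -0.04 0 0 0 0 0; 0.02 -0.04 0 0 0 0 0; 0.02 -0.04 0 0 0 0 0; 0.02 -0.04 0 0 0 0 0; 0.02 -0.04 0 0 0 0 0; 0.02 -0.04 0 0 0 0 0; 0 0 0 0 0 0 0'
python3 -c "
from h import *
o=monitor.get_obs();print(o['joint_pos'].round(1),o['tool_pos'].round(),o['tcp_rot'].round(1),o['clock'],o['gripper_width'])"
```

```text
clock: 0.9
tool_pos: [312.0, 472.0, 390.6]
tcp_rot: [-180.0, 0.1, 87.6]
force: [0.8, -0.4, 0.7]
gripper_width: -0.003
clock: 1.7
tool_pos: [454.1, 186.8, 391.6]
tcp_rot: [179.9, 0.1, 87.0]
force: [-0.3, 0.6, -0.1]
gripper_width: 0.002
[-47.5  -2.7  19.1  90.1   1.   92.4  58.7] [454. 187. 392.] [1.799e+02 1.000e-01 8.700e+01] 1.7 0.0018883309475780702
```

```bash
python3 -m pendant '0.015 -0.03 0 0 -5 0 0; 0.015 -0.03 0 0 -5 0 0; 0.015 -0.03 0 0 -5 0 0; 0.015 -0.03 0 0 -5 0 0; 0.015 -0.02 0 0 -5 0 0; 0.01 0 0 0 -5 0 0; 0 0 0 0 -5 0 0; 0 0 0 0 0 0 0' 
python3 -c "
from h import *
o=monitor.get_obs();print(o['joint_pos'].round(1),o['tool_pos'].round(),o['tcp_rot'].round(1),o['clock'],o['gripper_width'])
from scipy.spatial.transform import Rotation as R
print(R.from_euler('xyz',o['tcp_rot'],degrees=True).as_matrix().round(3))"
```

```text
clock: 2.5
tool_pos: [535.4, 51.9, 391.2]
tcp_rot: [146.8, -1.4, 87.8]
force: [-0.5, 0.0, -0.3]
gripper_width: -0.002
[-31.  -21.4  10.4 111.6  17.2  58.8  62.4] [535.  52. 391.] [146.8  -1.4  87.8] 2.5 -0.0023879045560967894
[[ 0.038  0.836  0.547]
 [ 0.999 -0.045  0.   ]
 [ 0.025  0.547 -0.837]]
```

```bash
python3 -m pendant '0.01 0 -0.01 0 0 0 0; 0.01 0 -0.01 0 -2 0 0; 0.01 0 -0.01 0 -2 0 0; 0.01 0 -0.01 0 -2 0 0; 0.01 0 -0.01 0 -2 0 0; 0 0 0 0 0 0 0' 
python3 -c "
from h import *
o=monitor.get_obs();print(o['joint_pos'].round(1),o['tool_pos'].round(),o['tcp_rot'].round(1),o['clock'],o['gripper_width'])
from scipy.spatial.transform import Rotation as R
print(R.from_euler('xyz',o['tcp_rot'],degrees=True).as_matrix().round(3))
snap('side','s1.png')
a=cv2.imread('pics/s1.png')[100:300,150:400];cv2.imwrite('pics/s1z.png',cv2.resize(a,None,fx=3,fy=3))"
```

```text
clock: 3.1
tool_pos: [586.3, 54.3, 338.4]
tcp_rot: [139.1, -1.6, 88.3]
force: [-0.1, -0.5, -0.6]
gripper_width: 0.004
[-29.7 -18.5  10.8 119.1  23.   41.7  57.3] [586.  54. 338.] [139.1  -1.6  88.3] 3.1 0.0042565089732993135
[[ 0.029  0.755  0.655]
 [ 0.999 -0.041  0.002]
 [ 0.028  0.654 -0.756]]
```

View pics/s1z.png

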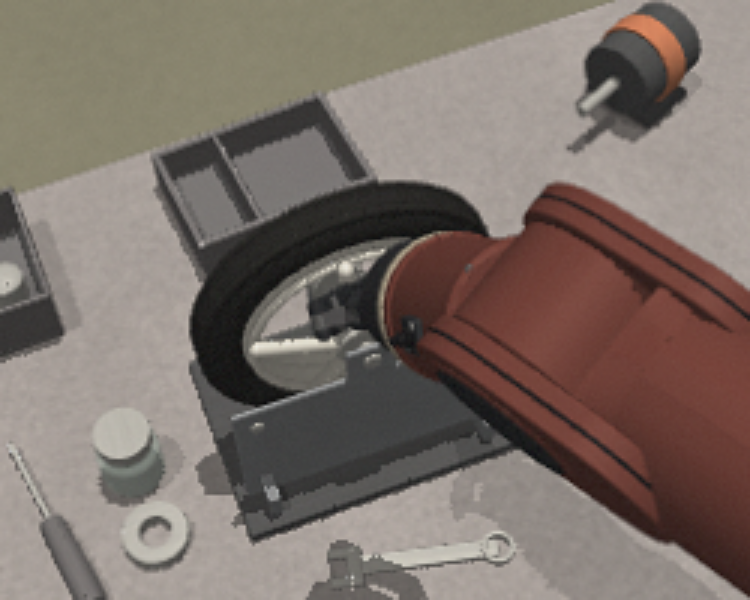

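```bash
cat > st.py <<'E'
from fit import *
import sys
def stand(p):
    c,s=np.cos(P[2]),np.sin(P[2]);d=np.array(p,float)-[P[0],P[1],0];return np.array([c*d[0]+s*d[1],-s*d[0]+c*d[1],d[2]])
def go(ts):
    o=monitor.get_obs();p=o['tool_pos']; w=W(P,ts)[0]; print('stand',stand(p).round(1),'d_world',(w-p).round(1),'F',o['force'].round(1),'t',o['clock'])
if __name__=='__main__': go([float(a) for a in sys.argv[1:4]])
E
python3 st.py -74 36 274; python3 st.py -22 36 214
```

```text
stand [-94.1  15.7 340. ] d_world [ 20.9  19.5 -66. ] F [-0.6 -0.6  0.6] t 3.15
stand [-94.1  15.7 340. ] d_world [  72.9   17.3 -126. ] F [-0.6 -0.6  0.6] t 3.15
```

```bash
python3 -m pendant '0.005 0.01 -0.01 0 0 0 0; 0.005 0.01 -0.015 0 0 0 0; 0.005 0 -0.02 0 0 0 0; 0.005 0 -0.02 0 0 0 0; 0 0 0 0 0 0 0' 
python3 st.py -22 36 214
python3 -c "
from h import *
o=monitor.get_obs();print(o['joint_pos'].round(1),o['tcp_rot'].round(1))
snap('side','s2.png')
a=cv2.imread('pics/s2.png')[130:280,190:340];cv2.imwrite('pics/s2z.png',cv2.resize(a,None,fx=4,fy=4,interpolation=2))"
```

```text
clock: 3.65
tool_pos: [605.9, 73.7, 274.3]
tcp_rot: [139.1, -1.6, 88.3]
force: [-0.1, -0.4, 0.8]
gripper_width: 0.001
stand [-75.4  35.9 274.3] d_world [ 53.3  -2.1 -60.3] F [-0.1 -0.4  0.8] t 3.65
[-28.4 -12.6   9.1 122.6  26.5  33.2  51.3] [139.1  -1.6  88.3]
```

View pics/s2z.png

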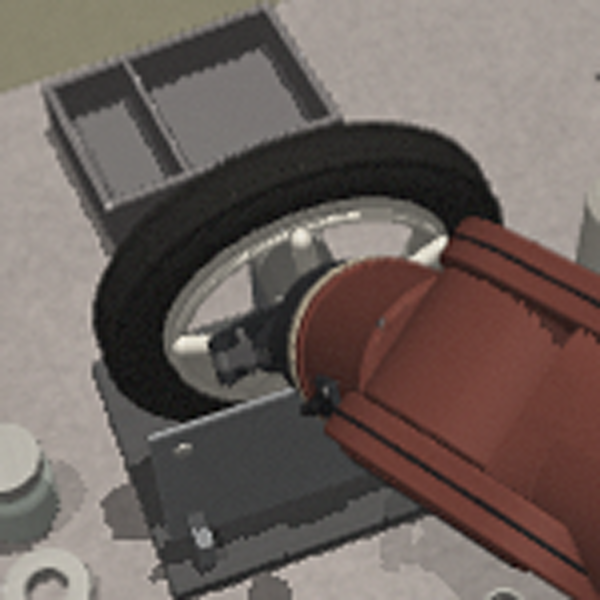

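The closed fingers are in front of the gap between the left and top spokes (zoom (235,350)). Inserting.

```bash
python3 -m pendant '0.009 0 -0.01 0 0 0 0; 0.009 0 -0.01 0 0 0 0; 0.009 0 -0.01 0 0 0 0; 0.009 -0.001 -0.01 0 0 0 0; 0.009 -0.001 -0.01 0 0 0 0; 0.008 0 -0.01 0 0 0 0; 0 0 0 0 0 0 0' 
python3 st.py -22 36 214
python3 -c "
from h import *
o=monitor.get_obs();print(o['joint_pos'].round(1),o['tcp_rot'].round(1))
for n in('side','top'):
  a=snap(n,n+'3.png')['img']
  a=a[130:280,190:340];cv2.imwrite(f'pics/{n}3z.png',cv2.resize(a,None,fx=4,fy=4,interpolation=2))"
```

```text
clock: 4.4
tool_pos: [659.7, 71.2, 215.0]
tcp_rot: [139.0, -1.7, 88.2]
force: [0.1, -0.8, -0.2]
gripper_width: 0.0
stand [-21.5  35.6 215. ] d_world [-0.5  0.4 -1. ] F [ 0.1 -0.8 -0.2] t 4.4
[-27.1  -2.3  11.5 121.4  27.5  23.2  50.3] [139.   -1.7  88.2]
```

View pics/side3z.png

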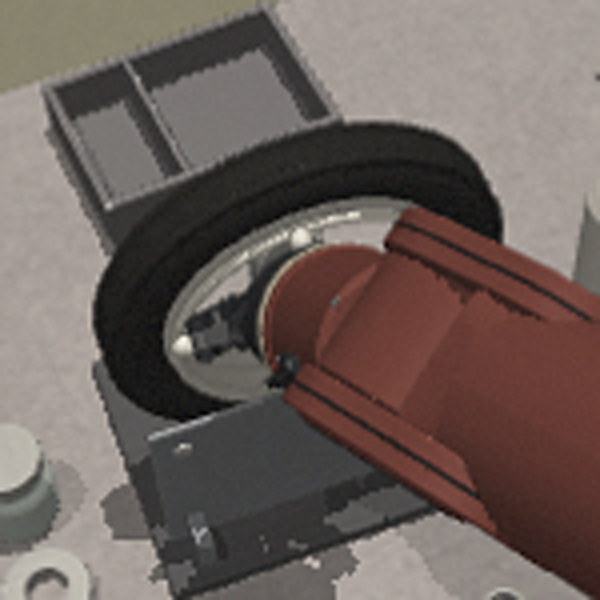

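View pics/top3z.png

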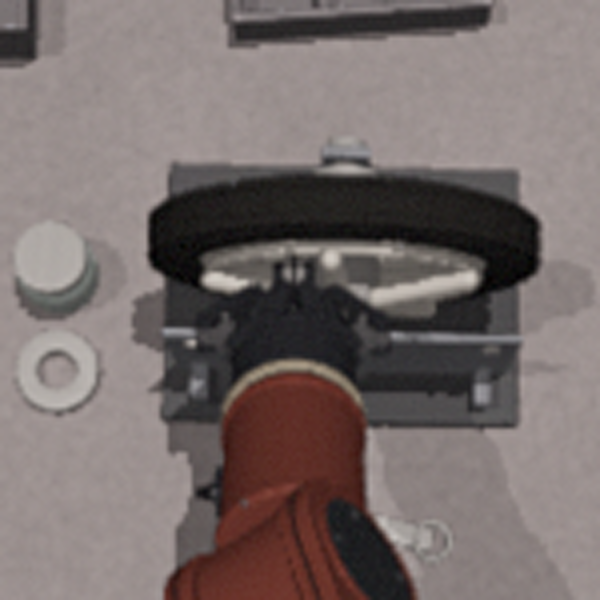

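```bash
python3 -m pendant '0 -0.005 0.001 0 0 0 0; 0 -0.005 0.001 0 0 0 0; 0 -0.005 0.001 0 0 0 0; -0.001 -0.005 0.001 0 0 0 0; 0 -0.005 0.001 0 0 0 0; 0 -0.005 0.001 0 0 0 0; -0.001 -0.005 0.001 0 0 0 0; 0 -0.005 0.001 0 0 0 0' 
python3 st.py -22 -5 222
python3 -c "
from h import *
o=monitor.get_obs();print(o['joint_pos'].round(1),o['tcp_rot'].round(1))
for n in('side','top'):
  a=snap(n,n+'4.png')['img']
  a=a[130:280,190:340];cv2.imwrite(f'pics/{n}4z.png',cv2.resize(a,None,fx=4,fy=4,interpolation=2))"
```

```text
clock: 5.3
tool_pos: [657.5, 31.1, 225.4]
tcp_rot: [138.8, -1.7, 88.2]
force: [0.1, 3.6, -0.7]
gripper_width: -0.002
stand [-22.   -4.5 225.4] d_world [ 0.  -0.5 -3.4] F [ 0.1  3.6 -0.7] t 5.3
[-25.9  -4.2  15.2 121.8  20.4  22.8  61.2] [138.8  -1.7  88.2]
```

View pics/side4z.png

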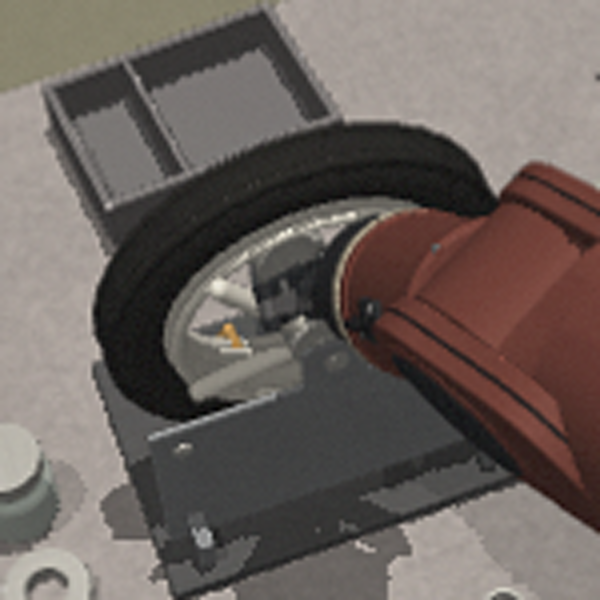

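View pics/top4z.png

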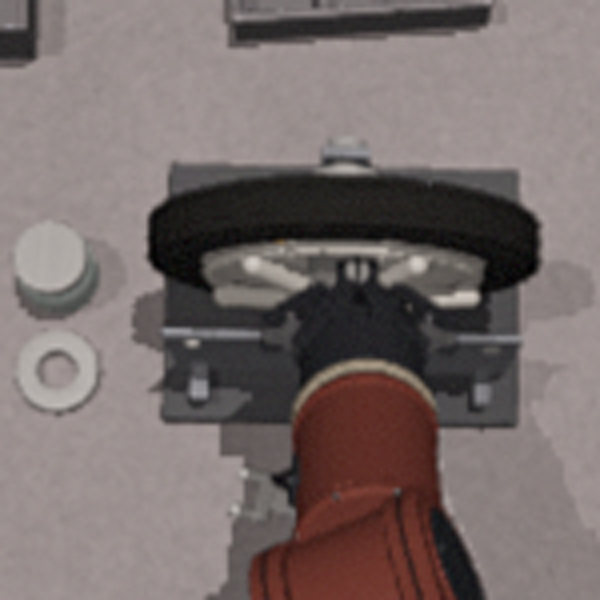

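```bash
cat > ang.py <<'E'
from fit import *
def ang(d,uv,x=-31,label=''):
    n=np.array([np.cos(P[2]),np.sin(P[2]),0]);H=W(P,(x,0,180))[0]
    c,v=ray(d,uv);q=c+v*((H-c)@n/(v@n))-H;y=q@np.array([-n[1],n[0],0]);print(label,'r',np.hypot(y,q[2]).round(1),'ang',np.degrees(np.arctan2(-y,q[2])).round(1))
z4=lambda u,v:(190+(u+.5)/4-.5,130+(v+.5)/4-.5)
E
python3 - <<'E'
from ang import *
ang(load('side4.png'),z4(220,288),label='sideL');ang(load('top4.png'),z4(250,265),label='topL');ang(load('top4.png'),z4(418,264),label='topR')
E
python3 -m pendant '-0.005 0.003 0.006 0 0 0 0; -0.008 0.001 0.01 0 0 0 0; -0.009 0 0.01 0 0 0 0; -0.009 0 0.01 0 0 0 0; -0.009 0 0.01 0 0 0 0; -0.004 0.01 0.004 0 0 0 0; 0 0 0 0 0 0 0'
python3 st.py -66 54 238
```

```text
sideL r 94.4 ang -41.3
topL r 97.1 ang -38.3
topR r 102.0 ang 28.0
clock: 6.1
tool_pos: [613.0, 46.7, 276.9]
tcp_rot: [138.7, -1.8, 88.3]
force: [0.2, 0.1, -0.7]
gripper_width: 0.003
stand [-67.1   9.2 276.9] d_world [  3.   44.7 -38.9] F [ 0.2  0.1 -0.7] t 6.1
```

```bash
python3 -m pendant '0 0.02 0 0 0 0 0; 0.001 0.02 -0.005 0 0 0 0; 0.001 0.005 -0.012 0 0 0 0; 0.001 0 -0.012 0 0 0 0; 0 0 -0.01 0 0 0 0; 0 0 0 0 0 0 0'
python3 st.py -27 54 193
python3 -c "
from h import *
for n in('side','top'):
  a=snap(n,n+'5.png')['img']
  a=a[130:280,190:340];cv2.imwrite(f'pics/{n}5z.png',cv2.resize(a,None,fx=4,fy=4,interpolation=2))"
```

```text
clock: 6.7
tool_pos: [615.6, 89.2, 233.6]
tcp_rot: [139.0, -1.6, 88.2]
force: [-0.4, -0.3, -0.8]
gripper_width: -0.003
stand [-66.4  51.7 233.6] d_world [ 39.4   0.6 -40.6] F [-0.4 -0.3 -0.8] t 6.7
```

View pics/side5z.png

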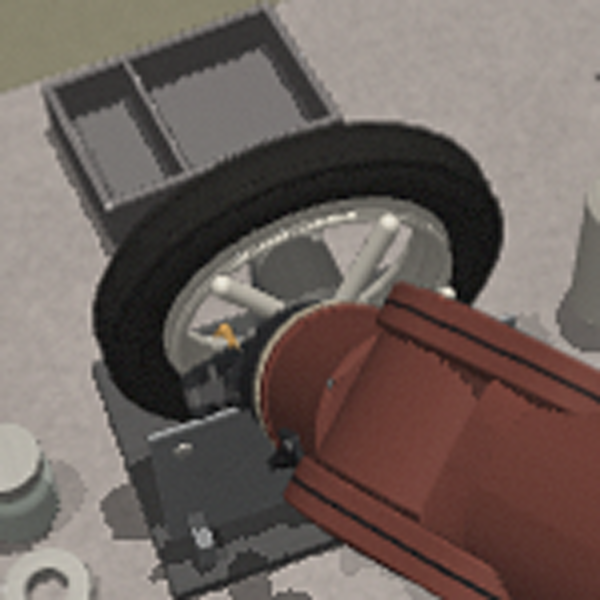

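View pics/top5z.png

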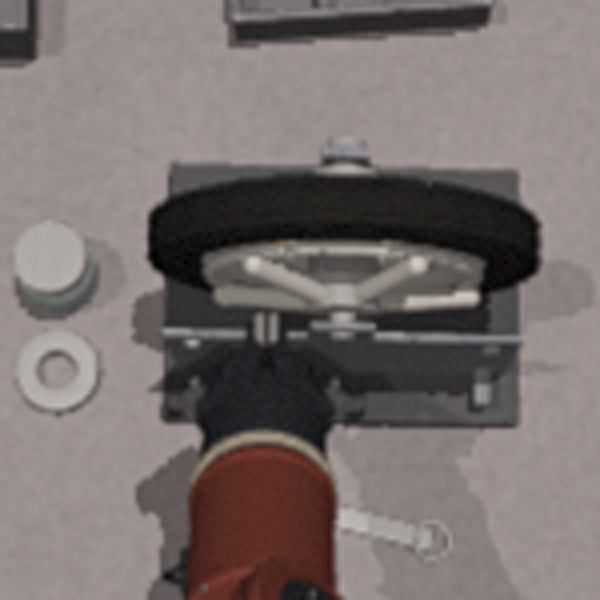

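```bash
python3 -m pendant '0.007 0.002 -0.009 0 0 0 0; 0.008 0.002 -0.009 0 0 0 0; 0.008 0 -0.009 0 0 0 0; 0.008 0 -0.009 0 0 0 0; 0.008 0 -0.005 0 0 0 0; 0 0 0 0 0 0 0'
python3 st.py -27 54 193
python3 -c "
from h import *
for n in('side','top'):
  a=snap(n,n+'6.png')['img']
  a=a[130:280,190:340];cv2.imwrite(f'pics/{n}6z.png',cv2.resize(a,None,fx=4,fy=4,interpolation=2))"
```

```text
clock: 7.4
tool_pos: [656.0, 94.2, 193.5]
tcp_rot: [139.0, -1.7, 88.2]
force: [-0.4, 0.2, 0.7]
gripper_width: -0.0
stand [-26.2  58.4 193.5] d_world [-1.  -4.4 -0.5] F [-0.4  0.2  0.7] t 7.4
```

View pics/side6z.png

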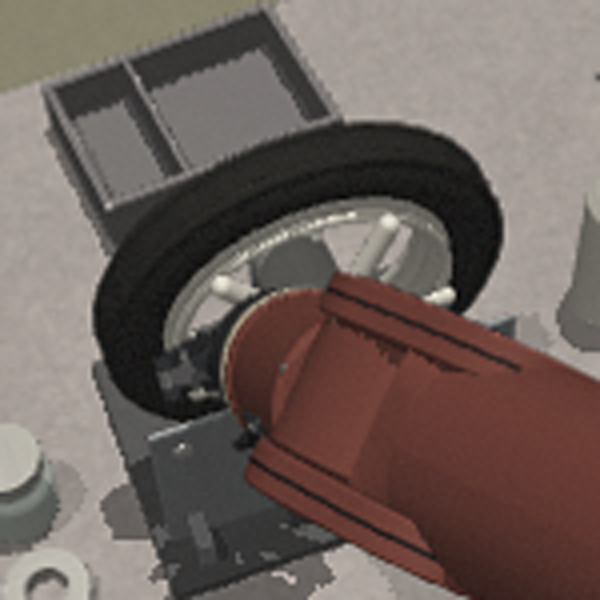

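View pics/top6z.png

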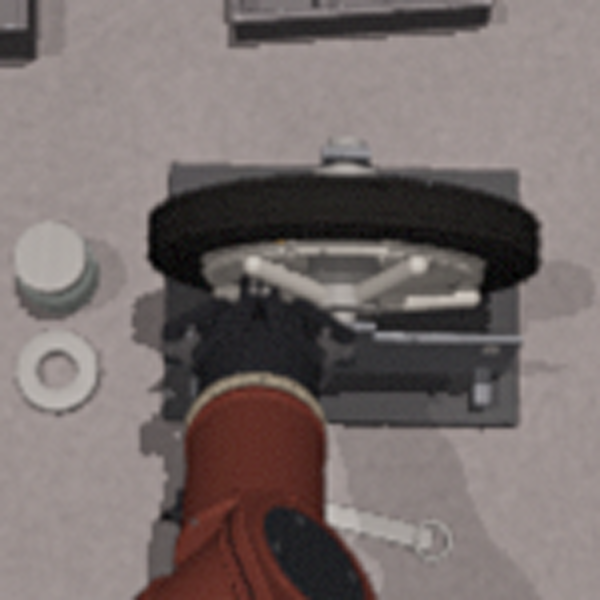

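```bash
python3 -m pendant '0 -0.004 0.004 0 0 0 0; 0 -0.004 0.004 0 0 0 0; 0 -0.004 0.004 0 0 0 0; 0 -0.004 0.003 0 0 0 0; 0 -0.004 0.003 0 0 0 0; 0.001 -0.005 0.003 0 0 0 0; 0 -0.005 0.002 0 0 0 0; 0 0 0 0 0 0 0'
python3 st.py -24 28 216
python3 -c "
from h import *
for n in('side','top'):
  a=snap(n,n+'7.png')['img']
  a=a[130:280,190:340];cv2.imwrite(f'pics/{n}7z.png',cv2.resize(a,None,fx=4,fy=4,interpolation=2))"
```

```text
clock: 8.3
tool_pos: [657.1, 63.3, 219.2]
tcp_rot: [138.7, -1.7, 88.2]
force: [0.1, 0.5, -0.5]
gripper_width: -0.003
stand [-23.7  27.6 219.2] d_world [-0.2  0.4 -3.2] F [ 0.1  0.5 -0.5] t 8.3
```

View pics/side7z.png

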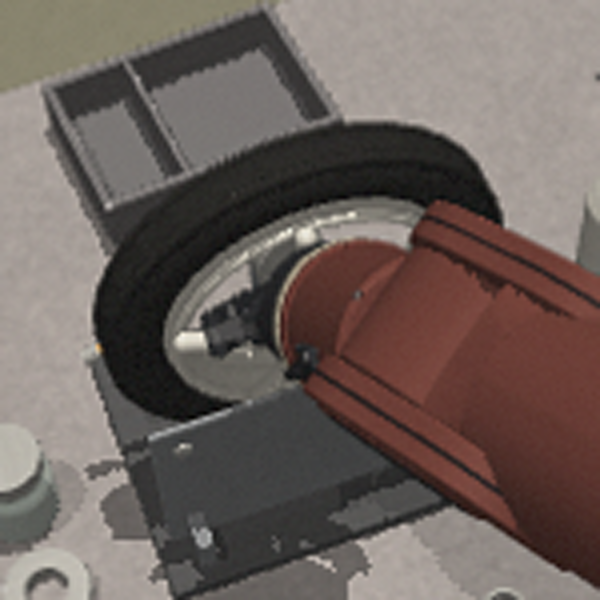

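View pics/top7z.png

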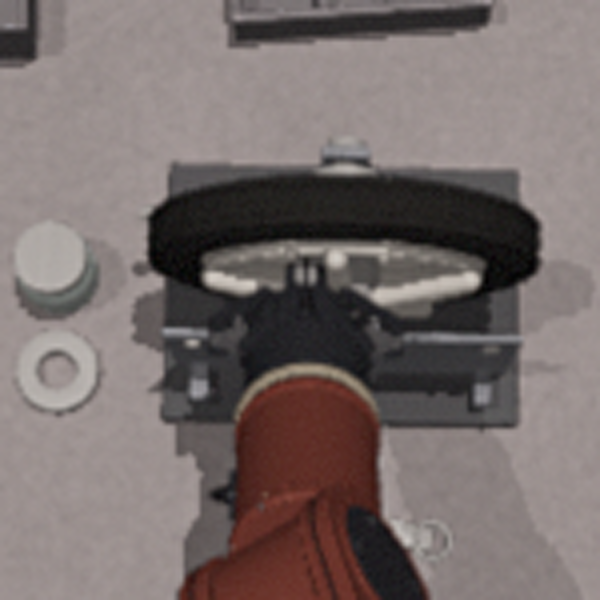

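```bash
python3 -m pendant '0 -0.005 0 0 0 0 0; 0 -0.005 0 0 0 0 0; 0 -0.005 0 0 0 0 0; 0 -0.005 0.001 0 0 0 0; 0 -0.005 0 0 0 0 0; 0 -0.005 0 0 0 0 0; 0 -0.005 0 0 0 0 0; 0 0 0 0 0 0 0'
python3 -m pendant '-0.005 0.003 0.006 0 0 0 0; -0.008 0.001 0.01 0 0 0 0; -0.009 0 0.01 0 0 0 0; -0.009 0 0.01 0 0 0 0; -0.009 0 0.01 0 0 0 0; -0.004 0.01 0.004 0 0 0 0; 0 0 0 0 0 0 0'
python3 st.py -66 54 234
python3 -c "
from h import *
for n in('side','top'):
  a=snap(n,n+'8.png')['img']
  a=a[130:280,190:340];cv2.imwrite(f'pics/{n}8z.png',cv2.resize(a,None,fx=4,fy=4,interpolation=2))"
```

```text
clock: 9.2
tool_pos: [656.7, 29.0, 219.2]
tcp_rot: [138.8, -1.7, 88.2]
force: [1.0, 0.1, 0.4]
gripper_width: -0.004
clock: 9.9
tool_pos: [612.1, 44.8, 271.0]
tcp_rot: [138.7, -1.8, 88.3]
force: [-0.4, 0.4, -0.7]
gripper_width: 0.003
stand [-68.    7.2 271. ] d_world [  3.9  46.7 -37. ] F [-0.4  0.4 -0.7] t 9.9
```

View pics/side8z.png

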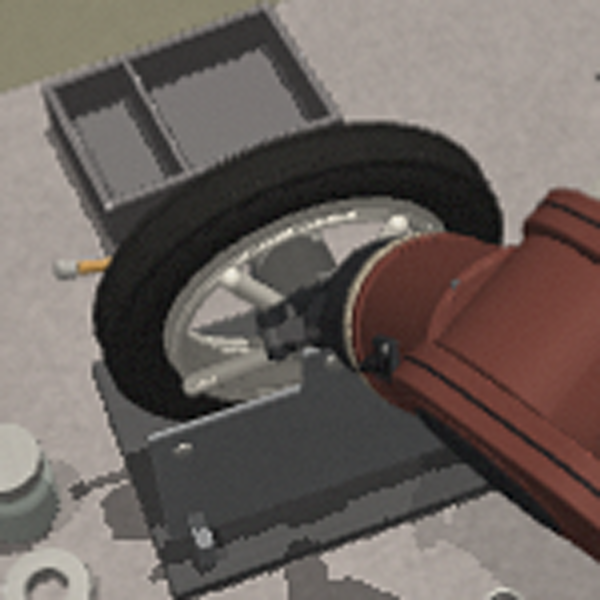

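View pics/top8z.png

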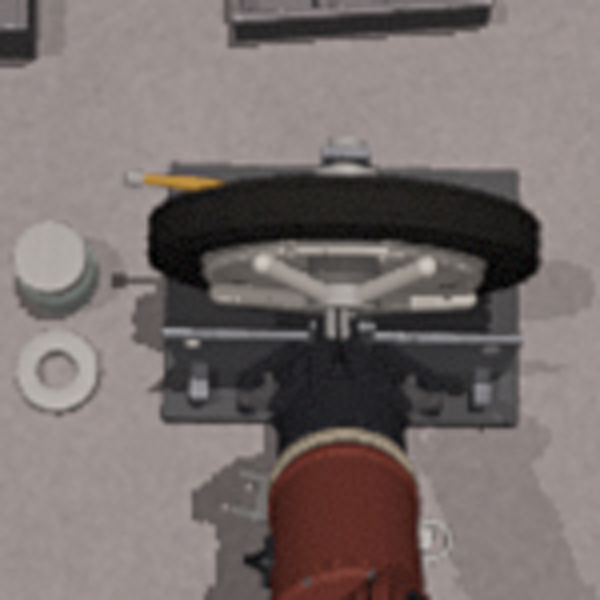

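```bash
python3 - <<'E'
from ang import *
ang(load('side8.png'),z4(62,268),33,'valve side');ang(load('top8.png'),z4(130,178),33,'valve top')
s=load('side8.png')
ang(s,z4(235,277),-31,'sL');ang(s,z4(398,225),-31,'sR')
t=load('top8.png');ang(t,z4(265,265),-31,'tL');ang(t,z4(428,265),-31,'tR')
E
python3 -m pendant '0 0.02 0 0 0 0 0; 0.001 0.02 -0.005 0 0 0 0; 0.001 0.007 -0.01 0 0 0 0; 0.001 0.001 -0.01 0 0 0 0; 0 0 -0.01 0 0 0 0; 0 0 0 0 0 0 0'
python3 st.py -27 56 193
```

```text
valve side r 152.4 ang -71.2
valve top r 149.6 ang -72.6
sL r 93.4 ang -34.2
sR r 92.2 ang 33.5
tL r 92.2 ang -33.2
tR r 103.2 ang 31.8
clock: 10.6
tool_pos: [614.6, 90.1, 231.5]
tcp_rot: [139.0, -1.6, 88.2]
force: [0.3, -0.1, 0.0]
gripper_width: 0.005
stand [-67.4  52.6 231.5] d_world [ 40.5   1.7 -38.5] F [ 0.3 -0.1  0. ] t 10.6
```

Valve measured at -72° in both views, so one more identical stroke.

```bash
python3 -m pendant '0.008 0.002 -0.009 0 0 0 0; 0.008 0.002 -0.009 0 0 0 0; 0.008 0 -0.009 0 0 0 0; 0.008 0 -0.008 0 0 0 0; 0.008 0 -0.004 0 0 0 0; 0 0 0 0 0 0 0'
python3 st.py -27 56 193
python3 -m pendant '0 -0.004 0.004 0 0 0 0; 0 -0.004 0.004 0 0 0 0; 0 -0.004 0.004 0 0 0 0; 0 -0.004 0.003 0 0 0 0; 0 -0.004 0.003 0 0 0 0; 0.001 -0.005 0.003 0 0 0 0; 0 -0.005 0.002 0 0 0 0; 0 0 0 0 0 0 0'
python3 st.py -24 28 216
python3 -m pendant '0 -0.005 0 0 0 0 0; 0 -0.005 0 0 0 0 0; 0 -0.005 0 0 0 0 0; 0 -0.005 0.001 0 0 0 0; 0 0 0 0 0 0 0'
python3 st.py -24 -7 219
python3 -c "
from h import *
for n in('side','top'):
  a=snap(n,n+'9.png')['img']
  a=a[110:260,190:340];cv2.imwrite(f'pics/{n}9z.png',cv2.resize(a,None,fx=4,fy=4,interpolation=2))"
```

```text
clock: 11.2
tool_pos: [656.1, 95.3, 193.8]
tcp_rot: [138.9, -1.7, 88.2]
force: [-0.1, 0.2, -0.8]
gripper_width: 0.001
stand [-26.1  59.5 193.8] d_world [-1.  -3.4 -0.8] F [-0.1  0.2 -0.8] t 11.2
clock: 12.0
tool_pos: [657.0, 64.3, 219.0]
tcp_rot: [138.8, -1.7, 88.2]
force: [-0.5, -0.5, 0.9]
gripper_width: 0.002
stand [-24.   28.6 219. ] d_world [-0.1 -0.6 -3. ] F [-0.5 -0.5  0.9] t 12.0
clock: 12.5
tool_pos: [656.7, 44.8, 219.5]
tcp_rot: [138.8, -1.7, 88.2]
force: [0.6, -0.8, 0.1]
gripper_width: -0.0
stand [-23.4   9.  219.5] d_world [ -1.3 -16.   -0.5] F [ 0.6 -0.8  0.1] t 12.5
```

View pics/side9z.png

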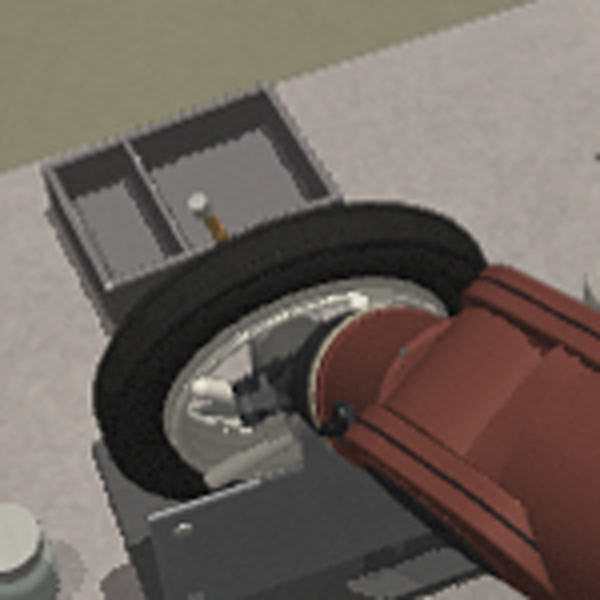

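View pics/top9z.png

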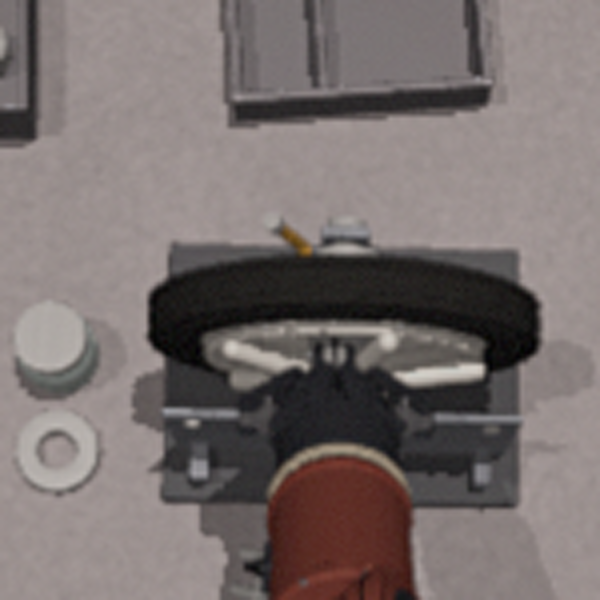

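```bash
python3 - <<'E'
from ang import *
z5=lambda u,v:(190+(u+.5)/4-.5,110+(v+.5)/4-.5)
ang(load('side9.png'),z5(197,201),33,'valve side');ang(load('top9.png'),z5(272,221),33,'valve top')
E
python3 -m pendant '0 -0.004 0 0 0 0 0; 0 -0.004 0 0 0 0 0; 0 -0.004 0 0 0 0 0; 0 0 0 0 0 0 0'
python3 st.py -24 -7 219
python3 - <<'E'
from h import *
for n in('side','top'):
  a=snap(n,n+'10.png')['img']
  a=a[110:260,190:340];cv2.imwrite(f'pics/{n}10z.png',cv2.resize(a,None,fx=4,fy=4,interpolation=2))
E
```

```text
valve side r 154.8 ang -18.4
valve top r 153.0 ang -17.4
clock: 13.0
tool_pos: [656.5, 33.3, 219.0]
tcp_rot: [138.8, -1.7, 88.2]
force: [0.7, 1.4, -0.4]
gripper_width: 0.001
stand [-23.1  -2.4 219. ] d_world [-1.1 -4.6  0. ] F [ 0.7  1.4 -0.4] t 13.0
```

View pics/side10z.png

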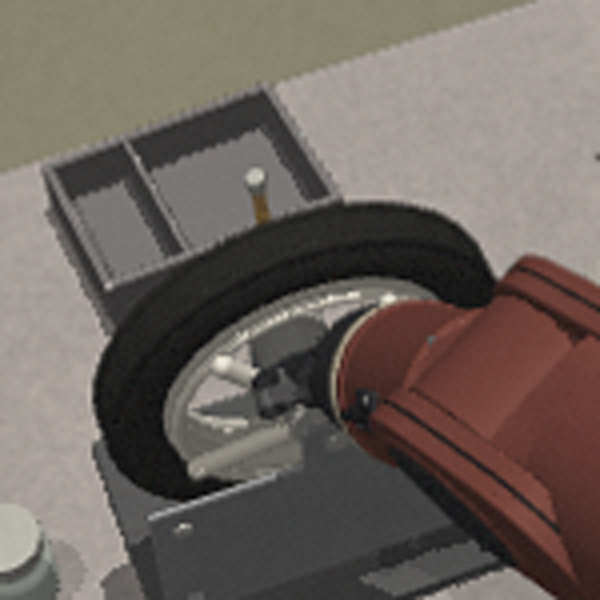

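View pics/top10z.png

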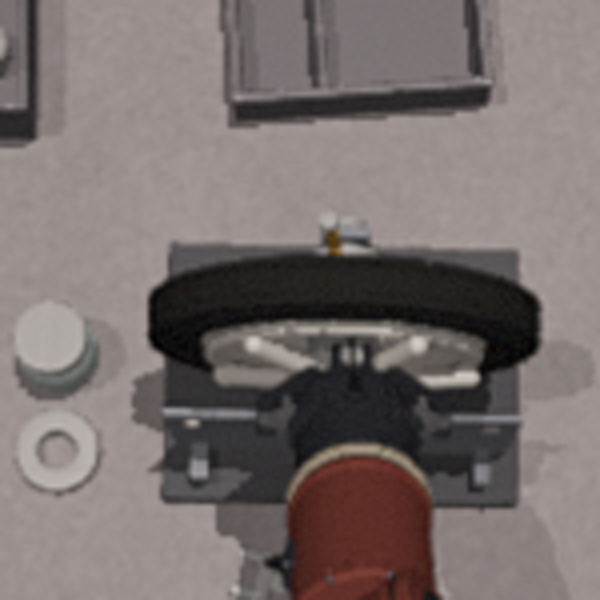

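```bash
python3 - <<'E'
from ang import *
z5=lambda u,v:(190+(u+.5)/4-.5,110+(v+.5)/4-.5)
ang(load('side10.png'),z5(255,177),33,'valve side');ang(load('top10.png'),z5(329,218),33,'valve top')
E
```

```text
valve side r 153.2 ang -4.9
valve top r 156.2 ang -3.9
```

```bash
python3 -m pendant '0 -0.002 0 0 0 0 0; 0 -0.002 0 0 0 0 0; 0 0 0 0 0 0 0; 0 0 0 0 0 0 0'
python3 st.py -24 -7 219
python3 - <<'E'
from h import *
for n in('side','top'):
  a=snap(n,n+'11.png')['img']
  a=a[110:260,190:340];cv2.imwrite(f'pics/{n}11z.png',cv2.resize(a,None,fx=4,fy=4,interpolation=2))
E
```

```text
clock: 13.5
tool_pos: [656.5, 29.8, 219.1]
tcp_rot: [138.8, -1.7, 88.3]
force: [0.2, 3.5, 0.6]
gripper_width: -0.003
stand [-22.9  -5.9 219.1] d_world [-1.1 -1.  -0.1] F [0.2 3.5 0.6] t 13.5
```

View pics/side11z.png

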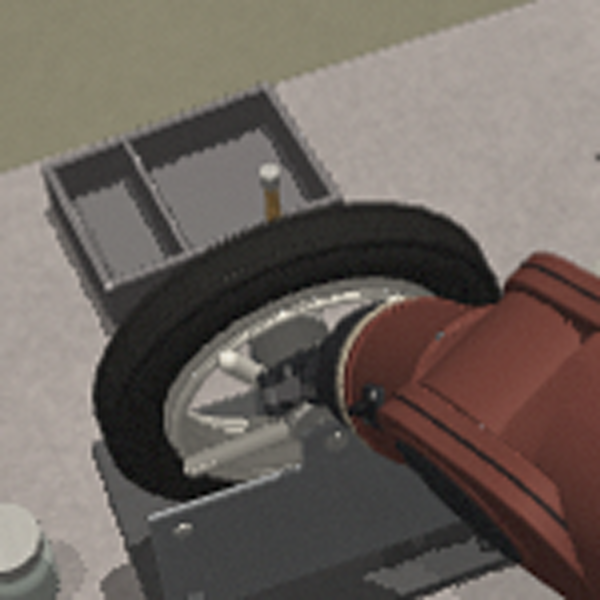

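View pics/top11z.png

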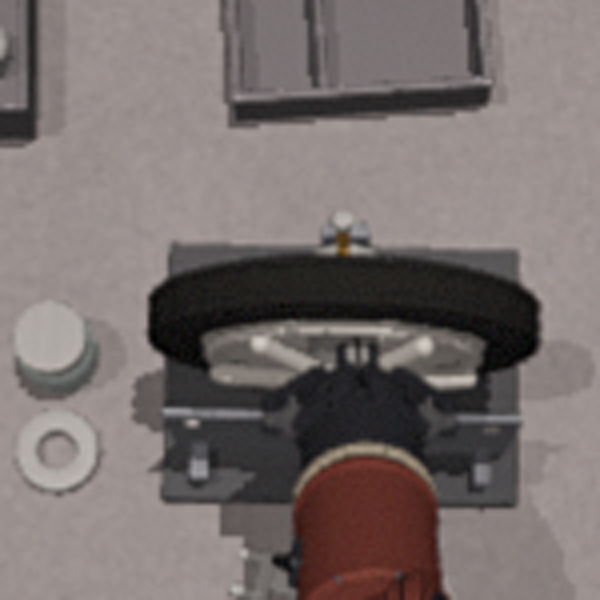

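```bash
python3 - <<'E'
from ang import *
z5=lambda u,v:(190+(u+.5)/4-.5,110+(v+.5)/4-.5)
ang(load('side11.png'),z5(269,173),33,'valve side');ang(load('top11.png'),z5(342,217),33,'valve top')
E
python3 -m pendant '0 0.003 0 0 0 0 0; -0.006 0.002 0.007 0 0 0 0; -0.008 0 0.01 0 0 0 0; -0.009 0 0.01 0 0 0 0; -0.009 0 0.01 0 0 0 0; -0.009 0 0.01 0 0 0 0; -0.01 0 0.012 0 0 0 0; -0.01 0 0.012 0 0 0 0'
python3 -m pendant '-0.02 0 0.02 0 0 0 0; -0.02 0 0.02 0 0 0 0; 0 0 0.02 0 0 0 0; 0 0 0 0 0 0 0; 0 0 0 0 0 0 0; 0 0 0 0 0 0 0'
python3 - <<'E'
from h import *
for n in('side','top'):
  a=snap(n,n+'12.png')['img']
  a=a[110:290,160:400];cv2.imwrite(f'pics/{n}12z.png',cv2.resize(a,None,fx=3.3,fy=3.3,interpolation=2))
E
```

```text
valve side r 152.5 ang -1.7
valve top r 158.8 ang -0.9
clock: 14.4
tool_pos: [594.4, 34.1, 291.2]
tcp_rot: [138.8, -1.7, 88.2]
force: [-1.0, 0.0, -0.1]
gripper_width: 0.001
clock: 15.0
tool_pos: [554.9, 34.2, 349.3]
tcp_rot: [138.9, -1.7, 88.2]
force: [0.6, 0.9, 0.3]
gripper_width: 0.001
```

View pics/side12z.png

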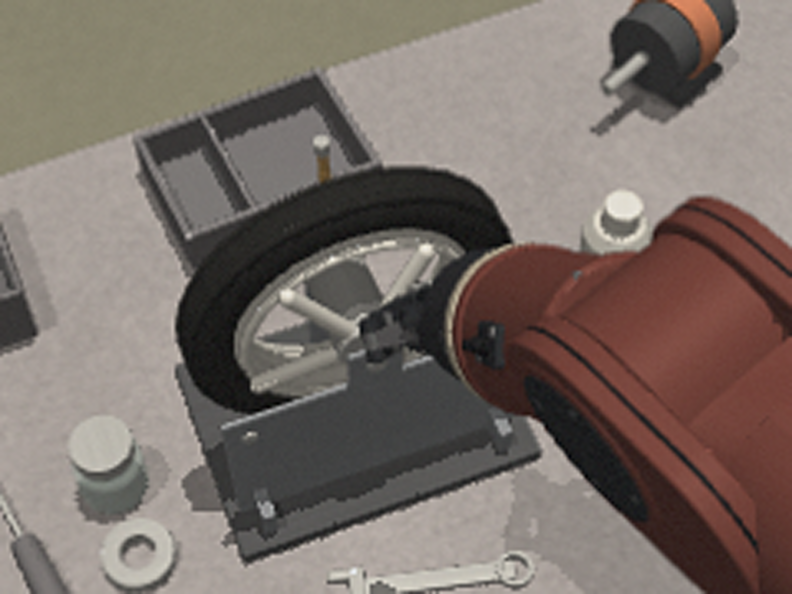

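View pics/top12z.png

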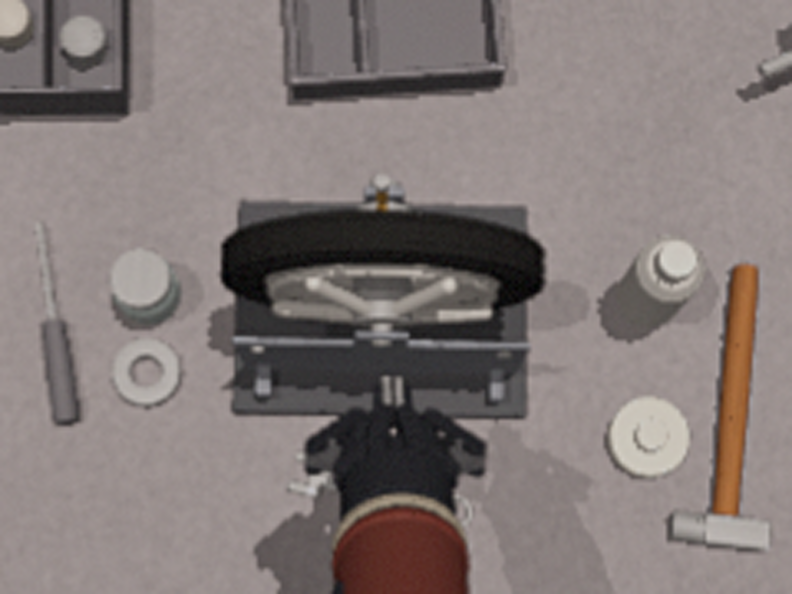

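```bash
python3 - <<'E'
from ang import *
z=lambda u,v:(160+(u+.5)/3.3-.5,110+(v+.5)/3.3-.5)
ang(load('side12.png'),z(321,143),33,'valve side');ang(load('top12.png'),z(381,182),33,'valve top')
# stand shift: image alignment of near cheek/foot-left region, before vs after
for n,(y0,y1,x0,x1) in(('side',(225,280,215,250)),('top',(165,240,225,258))):
    a=cv2.imread(f'pics/{n}0.png',0)[y0:y1,x0:x1].astype(np.float32);b=cv2.imread(f'pics/{n}12.png',0)[y0:y1,x0:x1].astype(np.float32)
    print(n,'shift px',cv2.phaseCorrelate(a,b,cv2.createHanningWindow(a.shape[::-1],cv2.CV_32F)))
o=monitor.get_obs();print(o['force'].round(1),abs(o['dq']).max().round(2))
E
```

```text
valve side r 152.1 ang -1.7
valve top r 150.2 ang -1.0
side shift px ((-0.0017284896599498722, -0.004141581726617716), 1.0278445336553785)
top shift px ((0.06356570018344598, 0.48919616822378487), 0.6111258273654514)
[-0.7  0.2 -0.2] 0.21
```

```bash
python3 -c "
from cell import env
print(env.close_job())"
```

```text
the job is handed in; nothing more can be done
None
```

The valve stem now points straight up, about 1 to 2° short (-1.7° in the side view, -1.0° in the top view; the limit is 8°). I handed the job in at about 15 s of the 72 s allowed; no verdict is reported.

- **How it was done:** I pushed three spokes in turn with the closed fingers, about 184° clockwise in all, then a small 4° nudge to finish. The largest force in the readings between moves was about 3.6 N. Then I drew the arm back clear.
- **Wheel:** the valve angle did not change between the pictures before and after the fingers withdrew, so the wheel stayed where it was left.
- **Stand:** image alignment shows no shift in the side view. The top view gave 0.5 px (about 2 mm), with a weaker match because the moving valve and shadows fall in that patch.
- **Tools and parts:** by eye they are where they were, though the arm hides part of the spanner in the top view. I did not measure them again.
- **Disagreement:** my radius readings for the spoke ends came out about 10 to 20 mm too large, so I judged the final angle from the valve tip instead. Its radius measured 150 to 159 mm against the true 154 mm.

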